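# Hold the food-waste caddy's lid open for scraping the board

### The job

I am about to scrape the chopping board into the food-waste caddy. Swing the caddy's carry handle, which crosses over the lid, all the way to the back until it clicks home behind the lid, then take the lid by its front tab, raise it to 60 degrees from closed and finish while still holding it there, because it falls shut by itself. Leave the food and the other things round it where they are.

Things in the scene. Friction and masses are not known exactly. Their poses are not given: they have to be found in the camera images.
- caddy: Plain grey plastic food-waste caddy fixed on the worktop: tapered tub 140 mm deep (its x), 190 mm wide (its y), rim 165 mm high, closed grey lid on top, its upper face 177 mm high. Origin: centre of its underside, z up; its front (lid tab) looks to its own -x, the lid's hinge is at its +x side. Its yaw is within 0.35 rad of facing the robot squarely.
- handle (a joint): Carry handle's angle, rad, about the caddy's y through handle_pivot: 0 = forward on the lid's tab, 1.216 upright, 2.787 = level at the back, end stop, home. Starts at 0.35 to 1.2, over the lid and in its way. Stiff pivot (0.11 N m): stays where left. From 2.49 its arms must be forced past two sprung buttons on the tub's sides (3 N at the grip); from about 2.7 these push it home and trap it.
- handle_grip (a point): Middle of the handle's cross bar: round sleeve, 16 mm diameter (17 over its ribs), 100 mm long, parallel to the caddy's y, 122 mm from the pivot axis; moves with the handle. Side arms 9 mm thick, 107 mm to either side. When home it lies 122 mm behind the caddy's centre, 143 mm high, with 31 mm free between sleeve and hinge knuckles.
- handle_pivot (a point): Fixed point on the handle's axis, in the middle of the tub, 143 mm above the caddy's origin.
- lid_angle (a joint): Lid's opening angle, rad: 0 = closed, grows as the front rises, 1.047 = 60 degrees, stop at 1.75. The hinge is free and the lid weighs 0.21 kg: let go, it falls shut (it topples backwards beyond about 1.5).
- lid: The lid, 148 x 198 mm and about 20 mm thick, with its front tab; origin on the hinge axis; when closed its axes are the caddy's, the lid reaching to its own -x.
- tab_grip (a point): Grip point in the lid's front tab, 178 mm from the hinge axis; closed: 168 mm high, 100 mm in front of the caddy's centre. The tab is 32 mm wide along the caddy's y, 12 mm thick (6 above and below this point), sticks 44 mm out of the lid's front edge; this point is 26 mm from that edge. Pinched across its width it turns between the pads as the lid rises. Moves with the lid.
- lid_hinge (a point): Point on the lid's hinge axis (parallel to the caddy's y), 78 mm behind the caddy's centre, 168 mm high.
- tomato: Bystander: tomato, 74 mm across, on the chopping board at the left; origin under its centre.
- garlic: Bystander: garlic bulb, 50 mm, on the chopping board; origin under its centre.
- tin: Bystander: food tin of 75 mm diameter, 58 mm high, to the right of the caddy; origin under its centre.
- lemon: Bystander: lemon, 83 x 58 mm, to the right of the caddy; origin under its centre.
- jar: Bystander: jar with a screw lid, 63 mm across, 91 mm high, to the right of the caddy; origin under its centre.

How it is judged:
By the outcome, as a careful person would: the job done as asked, in the order asked, and still so for the second after the job is handed in, while the arm keeps its last pose, push and grip.
It also fails if it takes over 48 s, if anything falls off the work surface, if the arm or the gripper's body presses on something with over 40 N, if the wrist force passes 120 N, or if a joint passes its speed limit or range.

### The arm

A 6-joint arm with a two-finger parallel gripper is mounted at the origin on a cart in front of the work surface, level with it; the furniture and walls round the work are solid. World frame = base frame: x ahead of the robot, y to its left, z up, the work surface at z = 0. Lengths are in m, angles in rad, forces in N, time in s.
With the tool pointing down it reaches from about 0.25 to 0.775 m from the base axis. Payload 4 kg.
Tool frame: the origin (TCP) lies midway between the tips of the shut fingers; the grasp point (between the pads) lies 19 mm behind it (robot.tcp_to_grasp is the z of the grasp point in the tool frame, in m); z points along the fingers, y is the line along which they close (so a half turn about z gives the same grasp; the last joint's range is limited). The gripper opens to 94 mm and grips with 3 to 60 N. Pads are 16 mm wide; open, the fingers measure 119 mm over their backs; the gripper's body (75 mm by 177 mm) begins 78 mm behind the grasp point.
Start: joints at [0.998, 0.087, 1.371, -0, 1.684, -0.103], TCP at [0.249, 0.49, 0.206] pointing down, gripper open.
Joint ranges: [-3.1, 3.1], [-0.76, 2.03], [0.27, 2.55], [-1.08, 4.22], [0.17, 2.65], [-2.57, 2.57]. Speed limits (rad/s): [2.79, 2.79, 3.14, 3.14, 3.14, 3.14].

### API

Orientations are given as [roll, pitch, yaw] about the fixed x, y, z axes, in that order (R = Rz(yaw) Ry(pitch) Rx(roll)).
In Python, from bench import robot gives the robot as it stands. The module is installed in compiled form; this text tells all that it offers.
- The arm moves only by the tool move_arm, never from a script. Its argument "motion" is one flat list of numbers, 7 for each row, row after row: the turn, a rotation vector about the tool's x, y, z in units of 45 degrees (1.0 is 45 degrees), then the shift along the tool's x, y, z in units of 100 mm (1.0 is 100 mm), then the opening, from 0 (shut) to 1 (fully open). A call has 1 to 12 rows; each row shifts and turns the commanded pose from where the row before left it, along the tool's axes as they then stand; what a row does not reach is not made up. A row lasts 1/12 s, in which the tool goes at most 41.7 mm and 7.16 degrees, less where a joint would pass 70% of its speed; a pose out of reach is approached as far as the arm can. A call with a number of a shift or a turn outside -1 to 1 is refused whole. A call with a gripper value outside its range is refused whole. The fingers move at their own pace and stop on an object; the grip force is fixed at half the most. Time passes only in rows, so rows that do not move let the fingers close. It gives the time, the measured TCP pose, the force, the opening and the grip force at its end, in the units of the state.
- robot.get_obs(): the state, without advancing time (a new reading comes with each control period).
- robot.snapshot(name): name is "side" or "top"; returns the picture (420x560x3 uint8, red, green, blue); there is no depth.
- robot.get_calibration(name): a dict with "fx", "fy", "cx", "cy" (pixels), "R" (3x3) and "t" (3): a world point X has camera coordinates R X + t. Camera axes: x right, y down, z forward; pixel columns grow to the right and rows downward; lengths in m; the calibration is good to about 2 mm. A picture is of the moment at which its call begins. get_calibration takes no time and is no camera call.
- robot.close_job(): hands the job in; it is judged then, once.
The state is a dict: "time": time; "joint_positions": joint angles; "qvel": joint speeds; "joint_torque": joint torques, N m; "tool_pos": TCP position; "ee_rot": TCP orientation; "wrist_force": force on the tool from outside, world axes, zero at the start; "wrist_torque": the same for the moment, N m; "width": finger opening in m; "finger_force": force on a finger pad.
Only numpy, scipy, OpenCV 4.12 (cv2) and the standard library are available. Lean on these libraries where they do the work, as an engineer would, in place of code of your own. Each camera call takes 0.05 s, during which the arm holds its last target. There are 200 camera calls.

## Working session

There is one attempt and no reset: what is moved stays moved. The work goes in short steps, Python scripts to look and compute and a tool call to move; the robot and the scene stay as the last step left them, time stands still between calls to the robot, and variables do not carry over. Pictures are saved under pics/ and viewed, at most 10 in all, crops included, and the job is handed in when it is done.

Besides the shell and the picture viewer there is one more tool, called after ">>>" in YAML: its name, and indented under it one key for each argument. move_arm: Moves the arm, as the interface text tells. Shifts and turns lie within -1 to 1; 1 stands for 100 mm of shift or 45 degrees of turn. Its arguments: {"type":"object","properties":{"motion":{"type":"array","items":{"type":"number"}}},"required":["motion"]}

```bash
mkdir -p pics; python3 - <<'E'
from bench import robot
import cv2,numpy as np
for n in("top","side"):
    cv2.imwrite(f"pics/{n}0.png",robot.snapshot(n)[:,:,::-1])
    c=robot.get_calibration(n);print(n,c["fx"],c["cx"],c["cy"],np.round(c["R"],3).tolist(),np.round(-c["R"].T@c["t"],3))
o=robot.get_obs();print(o["time"],o["tool_pos"],o["ee_rot"],o["width"],robot.tcp_to_grasp)
E
```

```text
top 387.218201348018 279.2301407955457 215.84593195840395 [[0.028, -1.0, 0.002], [-0.99, -0.028, -0.135], [0.135, 0.002, -0.991]] [0.426 0.013 1.107]
side 391.4679012565046 278.8174931582319 209.2224722146903 [[0.677, -0.736, -0.016], [-0.443, -0.39, -0.807], [0.588, 0.553, -0.59]] [-0.159 -0.656  0.823]
0.1 [0.24872082 0.49001635 0.20444072] [-3.13968733e+00 -1.91401380e-04  2.67182405e+00] 0.09383595162987658 -0.0188
```

View pics/top0.png

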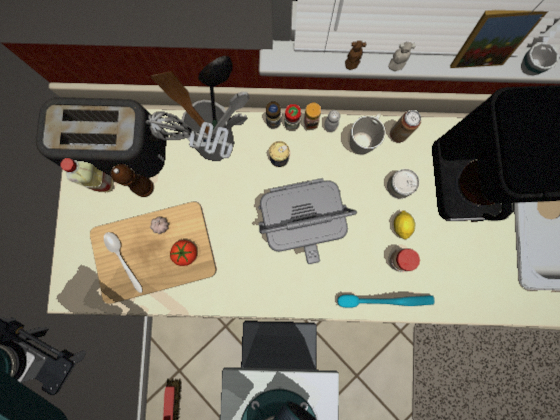

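View pics/side0.png

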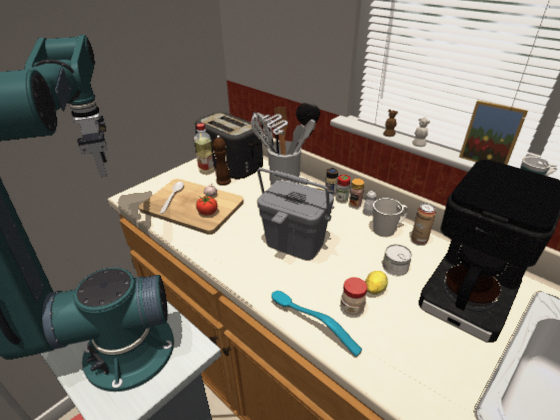

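Top: caddy about (303,216), tab (312,255), handle near upright crossing at row ~218. Side: handle bar runs (262,172)–(328,190). I'll zoom in on both.

```bash
python3 - <<'E'
import cv2,numpy as np
a=cv2.imread("pics/top0.png")[165:275,240:370];b=cv2.imread("pics/side0.png")[155:265,240:350]
a=cv2.resize(a,None,fx=5,fy=5,interpolation=2);b=cv2.resize(b,None,fx=5,fy=5,interpolation=2)
cv2.imwrite("pics/topc.png",cv2.convertScaleAbs(a,alpha=1.6));cv2.imwrite("pics/sidec.png",cv2.convertScaleAbs(b,alpha=1.6))
E
```

```text
(no output)
```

View pics/topc.png

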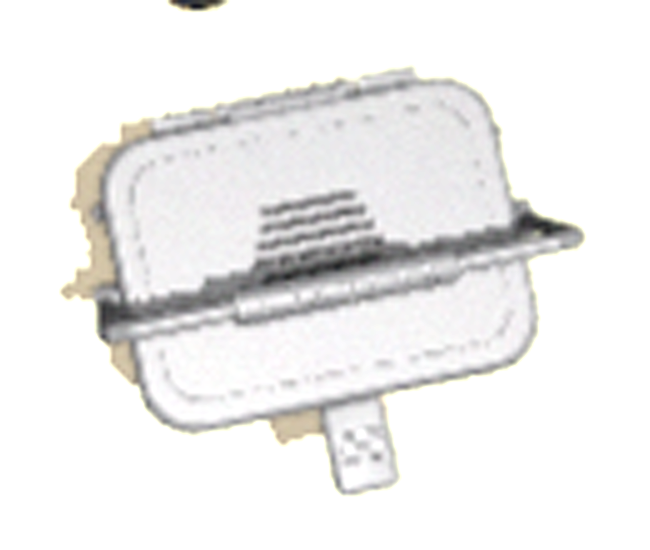

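View pics/sidec.png

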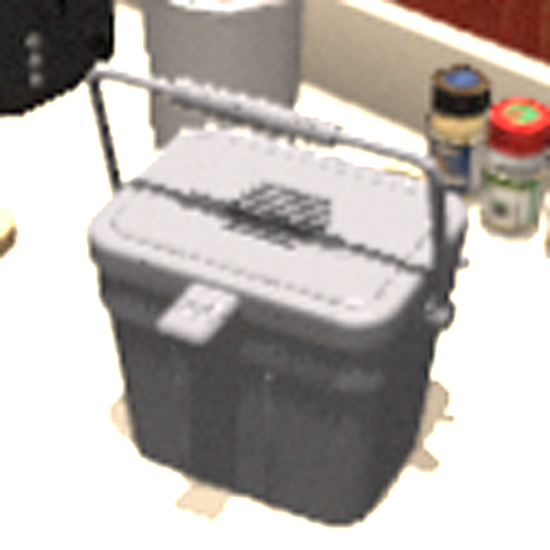

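Top crop: lid edges, sleeve ends (237,308)/(455,273), tab (325..397, 400..492). Side crop: sleeve ends about (185,95)/(335,135), tab end around (185,320).

```bash
cat > h.py <<'E'
from bench import robot
import numpy as np
def ray(n,p):
    c=robot.get_calibration(n);d=c["R"].T@np.array([(p[0]-c["cx"])/c["fx"],(p[1]-c["cy"])/c["fy"],1])
    return -c["R"].T@c["t"],d/np.linalg.norm(d)
def plane(n,p,z):
    o,d=ray(n,p);return o+d*(z-o[2])/d[2]
def tri(p,q):
    o,d=ray("top",p);e,f=ray("side",q)
    s=np.linalg.lstsq(np.c_[d,-f],e-o,rcond=None)[0]
    a,b=o+d*s[0],e+f*s[1];return (a+b)/2,np.linalg.norm(a-b)
T=lambda x,y:((x+.5)/5-.5+240,(y+.5)/5-.5+165)
S=lambda x,y:((x+.5)/5-.5+240,(y+.5)/5-.5+155)
E
python3 - <<'E'
from h import *
P=lambda x,y,z=.172:plane("top",T(x,y),z)[:2]
F=[P(190,430),P(490,372)];B=[P(150,140),P(450,82)];L=[P(108,190),P(148,390)];R=[P(497,130),P(533,330)]
for e in(F,B): d=e[0]-e[1];print("yaw",np.arctan2(-d[0],d[1]))
for e in(L,R): d=e[0]-e[1];print("yaw",np.arctan2(d[1],d[0]))
yaw=np.mean([np.arctan2(-(e[0]-e[1])[0],(e[0]-e[1])[1]) for e in(F,B)]+[np.arctan2((e[0]-e[1])[1],(e[0]-e[1])[0]) for e in(L,R)])
u=np.array([np.cos(yaw),np.sin(yaw)]);v=np.array([-u[1],u[0]])
f,b=[np.mean([q@u for q in e]) for e in(F,B)];l,r=[np.mean([q@v for q in e]) for e in(L,R)]
print("depth",b-f,"width",l-r,"yaw",yaw)
# tab
tc=P(360,447,.174);print("tab mid(ish)",tc,"tip mid",P(371,486,.174),"root",P(352,403,.174))
c=u*(f+b)/2+v*(l+r)/2; print("lid mid",c,"tab lateral in caddy",(tc-c)@v,"tip fwd",(P(371,486,.174)-c)@u)
for t,s in(((237,308),(185,95)),((455,273),(335,135)),((346,291),(260,115))):
    X,e=tri(T(*t),S(*s));print("sleeve",X,e,"caddy x,y",(X[:2]-c)@u,(X[:2]-c)@v)
for n,px,z in(("spice back",(279,150),.06),("jar",(406,259),.09),("tomato",(183,252),.04)):
    X=plane("top",px,z)[:2];print(n,X,(X-c)@u,(X-c)@v)
E
```

```text
yaw 0.21871256383383417
yaw 0.22288282138021207
yaw 0.22897373733089754
yaw 0.18299565272921897
depth 0.1435774425904831 width 0.19105978967823486 yaw 0.21339119381854066
tab mid(ish) [ 0.46231081 -0.065458  ] tip mid [ 0.44387218 -0.07103635] root [ 0.48329295 -0.06125074]
lid mid [ 0.55536509 -0.04495841] tab lateral in caddy -0.00032802262491811413 tip fwd -0.11448673218050917
sleeve [ 0.52099495 -0.0054576   0.25773926] 0.006690651152486865 caddy x,y -0.02522527023339378 0.04588361153199362
sleeve [ 0.53805967 -0.10035412  0.26255111] 0.005163926903078238 caddy x,y -0.028644351020181324 -0.05047438668628701
sleeve [ 0.52968081 -0.05332657  0.2598753 ] 0.006842629671872796 caddy x,y -0.026873884551748405 -0.0027390563797489425
spice back [0.75345086 0.02090555] 0.20754123217199202 0.02242037019335135
jar [ 0.45956743 -0.31925018] -0.15171305299357726 -0.24778279766364253
tomato [0.46305958 0.27625587] -0.02218659173009459 0.33347665047656105
```

>>> move_arm:
  motion: [0,0,0.141,0,0,-0.17,1,0,0,0.141,0,0,-0.17,1,0,0,0.141,0,0,-0.17,1,0,0,0.141,0,0,-0.17,1,0,0,0.141,0,0,-0.17,1,0,0,0.141,0,0,-0.17,1,0,0,0.141,0,0,-0.17,1,0,0,0.141,0,0,-0.17,1,0,0,0,-0.36,0.1,0,1,0,0,0,-0.36,0.1,0,1,0,0,0,-0.36,0.1,0,1,0,0,0,-0.36,0.1,0,0.6]

```text
time: 1.1
tool_pos: [0.319, 0.3569, 0.3409]
ee_rot: [-3.141, 0.001, 1.787]
wrist_force: [1.0, 0.5, -0.1]
width: 0.0904
finger_force: 0.0
```

>>> move_arm:
  motion: [0,0,0,-0.36,0.1,0,0.6,0,0,0,-0.36,0.1,0,0.6,0,0,0,-0.36,0.1,0,0.6,0,0,0,-0.36,0.1,0,0.6,0,0,0,-0.36,0.1,0,0.6,0,0,0,-0.36,0.1,0,0.6,0,0,0,-0.36,0.1,0,0.6,0,0,0,-0.36,0.1,0,0.6,0,0,0,-0.36,0.1,0,0.6,0,0,0,-0.36,0.1,0,0.6,0,0,0,-0.36,0.1,0,0.6,0,0,0,0,0,0,0.6]

```text
time: 2.1
tool_pos: [0.5125, -0.0106, 0.3389]
ee_rot: [-3.138, 0.001, 1.778]
wrist_force: [0.2, -0.1, -0.7]
width: 0.0563
finger_force: 0.0
```

```bash
cat >> h.py <<'E'
C=np.array([.557,-.0446]);YAW=.215
U=np.array([np.cos(YAW),np.sin(YAW)]);V=np.array([-U[1],U[0]])
def st():
    o=robot.get_obs();p=o["tool_pos"]
    print("t",o["time"],"caddy uvz",np.round([(p[:2]-C)@U,(p[:2]-C)@V,p[2]],4),"rpy",np.round(o["ee_rot"],3),"w",round(o["width"],4),"F",np.round(o["wrist_force"],1),o["finger_force"],"q",np.round(o["joint_positions"],2))
E
python3 -c "
from h import *;st()"
```

```text
t 2.1 caddy uvz [-0.0362  0.0427  0.3389] rpy [-3.138e+00  1.000e-03  1.778e+00] w 0.0563 F [ 0.2 -0.1 -0.7] 0.0 q [-0.13  0.02  1.18 -0.    1.95 -0.34]
```

>>> move_arm:
  motion: [0,0,0,-0.21,0.04,0,0.6,0,0,0,-0.22,0.04,0,0.6,0,0,0,0,0,0.24,0.6,0,0,0,0,0,0.24,0.6,0,0,0,0,0,0.24,0.6,0,0,0,0,0,0.24,0.6,0,0,0,0,0,0,0.6]

```text
time: 2.68
tool_pos: [0.5248, -0.0444, 0.239]
ee_rot: [-3.131, -0.005, 1.786]
wrist_force: [-1.0, 0.4, -1.7]
width: 0.0565
finger_force: 0.0
```

```bash
python3 - <<'E'
from h import *
import cv2
st()
a=robot.snapshot("side")[130:265,230:365];cv2.imwrite("pics/s1.png",cv2.resize(cv2.convertScaleAbs(a,alpha=1.5)[:,:,::-1],None,fx=4,fy=4,interpolation=2))
E
```

```text
t 2.6833 caddy uvz [-0.0315  0.0071  0.239 ] rpy [-3.131 -0.005  1.786] w 0.0565 F [-1.   0.4 -1.7] 0.0 q [-0.19  0.04  1.35  0.    1.76 -0.41]
```

View pics/s1.png

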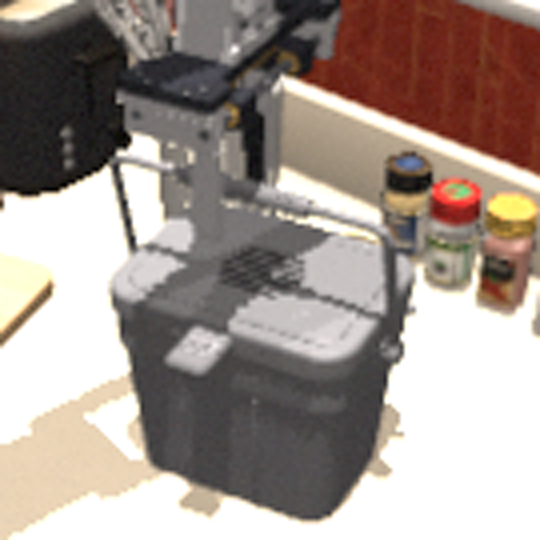

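The bar lies between the fingers, near the sleeve's middle. I'll close on it.

>>> move_arm:
  motion: [0,0,0,0,0,0,0,0,0,0,0,0,0,0,0,0,0,0,0,0,0,0,0,0,0,0,0,0,0,0,0,0,0,0,0,0,0,0,0,0,0,0,0,0,0,0,0,0,0]

```text
time: 3.32
tool_pos: [0.528, -0.0455, 0.246]
ee_rot: [3.141, 0.0, 1.786]
wrist_force: [-0.1, 0.7, 1.4]
width: 0.015
finger_force: 30.0
```

```bash
python3 -c "
from h import *;st()"
```

```text
t 3.3167 caddy uvz [-0.0285  0.0053  0.246 ] rpy [3.141 0.    1.786] w 0.015 F [-0.1  0.7  1.4] 29.995388388633728 q [-0.19  0.04  1.34  0.    1.76 -0.41]
```

>>> move_arm:
  motion: [0,0,0,0,0.12,-0.023,0,0,0,0,0,0.121,-0.011,0,0,0,0,0,0.122,0.001,0,0,0,0,0,0.121,0.013,0,0,0,0,0,0.119,0.025,0,0,0,0,0,0.116,0.037,0,0,0,0,0,0.112,0.049,0,0,0,0,0,0.107,0.06,0,0,0,0,0,0.1,0.07,0,0,0,0,0,0,0,0]

```text
time: 4.15
tool_pos: [0.6314, -0.022, 0.221]
ee_rot: [3.14, -0.002, 1.787]
wrist_force: [1.2, 3.0, -2.5]
width: 0.0151
finger_force: 30.0
```

```bash
python3 -c "
from h import *;st()"
```

```text
t 4.15 caddy uvz [0.0776 0.0062 0.221 ] rpy [ 3.140e+00 -2.000e-03  1.787e+00] w 0.0151 F [ 1.2  3.  -2.5] 30.00420391559601 q [-0.13  0.27  1.13  0.    1.74 -0.34]
```

>>> move_arm:
  motion: [0,0,0,0,0.09,0.08,0,0,0,0,0,0.08,0.088,0,0,0,0,0,0.072,0.096,0,0,0,0,0,0.062,0.103,0,0,0,0,0,0.052,0.109,0,0,0,0,0,0.041,0.114,0,0,0,0,0,0.03,0.118,0,0,0,0,0,0.02,0.12,0,0,0,0,0,0.007,0.122,0,0,0,0,0,0,0.03,0,0,0,0,0,0,0,0]

```text
time: 5.07
tool_pos: [0.6748, -0.0125, 0.1235]
ee_rot: [3.139, -0.001, 1.787]
wrist_force: [0.7, 5.1, -0.3]
width: 0.0153
finger_force: 30.1
```

```bash
python3 -c "
from h import *;st()"
```

```text
t 5.0667 caddy uvz [0.1219 0.0062 0.1235] rpy [ 3.139e+00 -1.000e-03  1.787e+00] w 0.0153 F [ 0.7  5.1 -0.3] 30.058683156967163 q [-0.1   0.39  1.17  0.    1.58 -0.32]
```

>>> move_arm:
  motion: [0,0,0,0,0,0.04,0,0,0,0,0,0,0.03,0,0,0,0,0,0,0,0]

```text
time: 5.32
tool_pos: [0.6749, -0.0126, 0.1217]
ee_rot: [3.136, -0.0, 1.787]
wrist_force: [-4.0, 5.2, 10.0]
width: 0.0151
finger_force: 30.1
```

```bash
python3 -c "
from h import *;st()"
```

```text
t 5.3167 caddy uvz [0.122  0.0061 0.1217] rpy [ 3.136 -0.     1.787] w 0.0151 F [-4.   5.2 10. ] 30.059795379638672 q [-0.1   0.39  1.17  0.    1.58 -0.32]
```

The handle is against its end stop: 10 N reaction with no further travel. I'll open a little, lift straight up and look.

>>> move_arm:
  motion: [0,0,0,0,0,0,0.3,0,0,0,0,0,0,0.3,0,0,0,0,0,0,0.3,0,0,0,0,0,-0.15,0.3,0,0,0,0,0,-0.3,0.3,0,0,0,0,0,-0.35,0.3,0,0,0,0,0,-0.35,0.3,0,0,0,0,0,-0.35,0.3,0,0,0,0,0,-0.35,0.3,0,0,0,0,-0.4,0,0.5,0,0,0,0,-0.4,0,0.5,0,0,0,0,-0.4,0,0.5]

```text
time: 6.32
tool_pos: [0.5567, -0.0405, 0.3025]
ee_rot: [3.141, 0.001, 1.785]
wrist_force: [-1.1, -0.6, 0.4]
width: 0.0443
finger_force: 0.0
```

```bash
python3 - <<'E'
from h import *
import cv2
st()
f=lambda a:cv2.resize(cv2.convertScaleAbs(a,alpha=1.3)[:,:,::-1],None,fx=4,fy=4,interpolation=2)
cv2.imwrite("pics/s2.png",np.hstack([f(robot.snapshot("side")[160:265,240:340]),f(robot.snapshot("top")[160:265,250:350])]))
E
```

```text
t 6.3167 caddy uvz [0.0006 0.004  0.3025] rpy [3.141e+00 1.000e-03 1.785e+00] w 0.0443 F [-1.1 -0.6  0.4] 0.0 q [-0.17  0.11  1.16 -0.    1.88 -0.39]
```

View pics/s2.png

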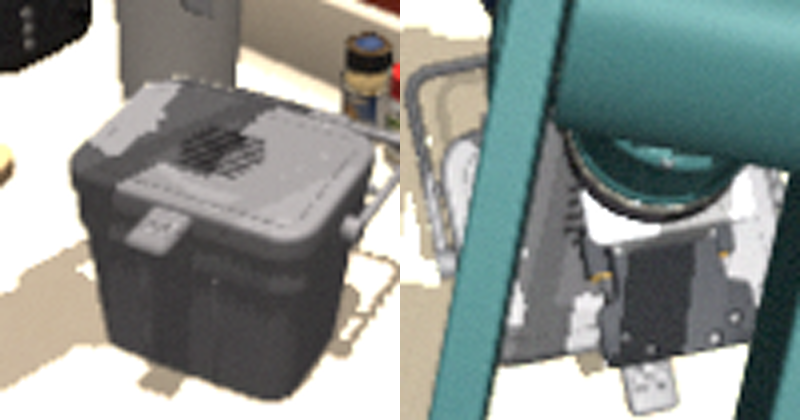

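Handle is level behind the lid (left arm runs (445,270)→(425,90) in the top crop), and the lid is clear. Now I'll turn the tool 90° and go to the tab.

>>> move_arm:
  motion: [0,0,0.154,0,0,0,0.6,0,0,0.154,0,0,0,0.6,0,0,0.154,0,0,0,0.6,0,0,0.154,0,0,0,0.6,0,0,0.154,0,0,0,0.6,0,0,0.154,0,0,0,0.6,0,0,0.154,0,0,0,0.6,0,0,0.154,0,0,0,0.6,0,0,0.154,0,0,0,0.6,0,0,0.154,0,0,0,0.6,0,0,0.154,0,0,0,0.6,0,0,0.154,0,0,0,0.6]

```text
time: 7.42
tool_pos: [0.5574, -0.0399, 0.3026]
ee_rot: [3.141, 0.0, 0.327]
wrist_force: [0.5, -0.4, 0.1]
width: 0.0564
finger_force: 0.0
```

>>> move_arm:
  motion: [0,0,0.154,0,0,0,0.6,0,0,0,-0.26,0.01,0,0.6,0,0,0,-0.26,0.01,0,0.6,0,0,0,-0.26,0.01,0,0.6,0,0,0,-0.26,0.01,0,0.6,0,0,0,0,0,0,0.6]

```text
time: 7.92
tool_pos: [0.4535, -0.0665, 0.3041]
ee_rot: [3.14, -0.0, 0.211]
wrist_force: [0.7, 0.7, -0.0]
width: 0.0563
finger_force: 0.0
```

```bash
python3 - <<'E'
from h import *
st()
E
```

```text
t 7.9167 caddy uvz [-0.1058  0.0007  0.3041] rpy [ 3.14  -0.     0.211] w 0.0563 F [ 0.7  0.7 -0. ] 0.0 q [-0.27 -0.12  1.38 -0.    1.88  1.09]
```

>>> move_arm:
  motion: [0,0,0,0.03,0,0.3,0.6,0,0,0,0,0,0.3,0.6,0,0,0,0,0,0.3,0.6,0,0,0,0,0,0.3,0.6,0,0,0,0,0,0.25,0.6,0,0,0,0,0,0.1,0.6,0,0,0,0,0,0,0.6]

```text
time: 8.5
tool_pos: [0.4574, -0.0643, 0.145]
ee_rot: [-3.139, 0.006, 0.213]
wrist_force: [0.3, -0.7, -0.5]
width: 0.0566
finger_force: 0.0
```

```bash
python3 - <<'E'
from h import *
import cv2
st()
a=robot.snapshot("side")[150:265,230:345];cv2.imwrite("pics/s3.png",cv2.resize(cv2.convertScaleAbs(a,alpha=1.5)[:,:,::-1],None,fx=4,fy=4,interpolation=2))
E
```

```text
t 8.5 caddy uvz [-0.1015  0.002   0.145 ] rpy [-3.139  0.006  0.213] w 0.0566 F [ 0.3 -0.7 -0.5] 0.0 q [-0.26 -0.09  1.66 -0.    1.57  1.1 ]
```

View pics/s3.png

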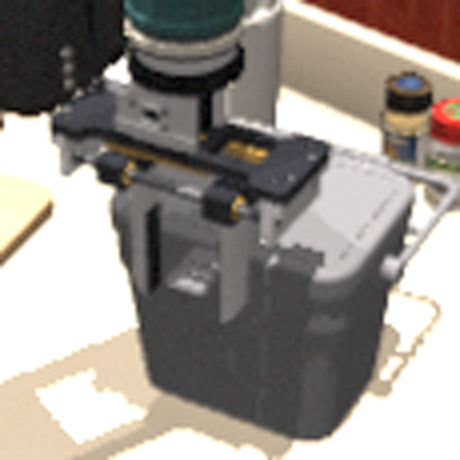

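The tab, at (190,270), sits between the fingers at (150) and (235). I'll close.

>>> move_arm:
  motion: [0,0,0,0,0,0,0,0,0,0,0,0,0,0,0,0,0,0,0,0,0,0,0,0,0,0,0,0,0,0,0,0,0,0,0]

```text
time: 8.97
tool_pos: [0.4603, -0.0675, 0.1502]
ee_rot: [3.134, -0.004, 0.213]
wrist_force: [1.9, -6.1, -0.5]
width: 0.0315
finger_force: 30.0
```

```bash
python3 -c "
from h import *;st()"
```

```text
t 8.9667 caddy uvz [-0.0994 -0.0017  0.1502] rpy [ 3.134 -0.004  0.213] w 0.0315 F [ 1.9 -6.1 -0.5] 30.00415027141571 q [-0.26 -0.09  1.66 -0.01  1.57  1.09]
```

>>> move_arm:
  motion: [0,0,0,0.005,0,-0.133,0,0,0,0,0.015,0,-0.132,0,0,0,0,0.025,0,-0.131,0,0,0,0,0.034,0,-0.129,0,0,0,0,0.044,0,-0.126,0,0,0,0,0.053,0,-0.122,0,0,0,0,0.062,0,-0.118,0,0,0,0,0,0,0,0]

```text
time: 9.63
tool_pos: [0.4841, -0.0618, 0.2406]
ee_rot: [3.135, -0.005, 0.213]
wrist_force: [2.3, -6.4, -2.3]
width: 0.0318
finger_force: 30.0
```

```bash
python3 -c "
from h import *;st()"
```

```text
t 9.6333 caddy uvz [-0.0749 -0.0013  0.2406] rpy [ 3.135 -0.005  0.213] w 0.0318 F [ 2.3 -6.4 -2.3] 29.993802309036255 q [-0.24 -0.06  1.45 -0.    1.74  1.12]
```

>>> move_arm:
  motion: [0,0,0,0.071,0,-0.113,0,0,0,0,0.079,0,-0.107,0,0,0,0,0.087,0,-0.101,0,0,0,0,0.094,0,-0.094,0,0,0,0,0.101,0,-0.087,0,0,0,0,0.107,0,-0.079,0,0,0,0,0.113,0,-0.071,0,0,0,0,0,0,0,0,0,0,0,0,0,0,0]

```text
time: 10.38
tool_pos: [0.5461, -0.0471, 0.3031]
ee_rot: [3.139, -0.001, 0.212]
wrist_force: [0.5, -6.0, -1.0]
width: 0.0323
finger_force: 30.0
```

```bash
python3 - <<'E'
from h import *
import cv2
st()
f=lambda a:cv2.resize(cv2.convertScaleAbs(a,alpha=1.3)[:,:,::-1],None,fx=3,fy=3,interpolation=2)
cv2.imwrite("pics/s4.png",np.hstack([f(robot.snapshot("side")[110:265,230:360]),f(robot.snapshot("top")[120:275,240:370])]))
E
```

```text
t 10.3833 caddy uvz [-1.120e-02 -1.000e-04  3.031e-01] rpy [ 3.139e+00 -1.000e-03  2.120e-01] w 0.0323 F [ 0.5 -6.  -1. ] 29.95834171772003 q [-0.19  0.08  1.18 -0.    1.87  1.17]
```

View pics/s4.png

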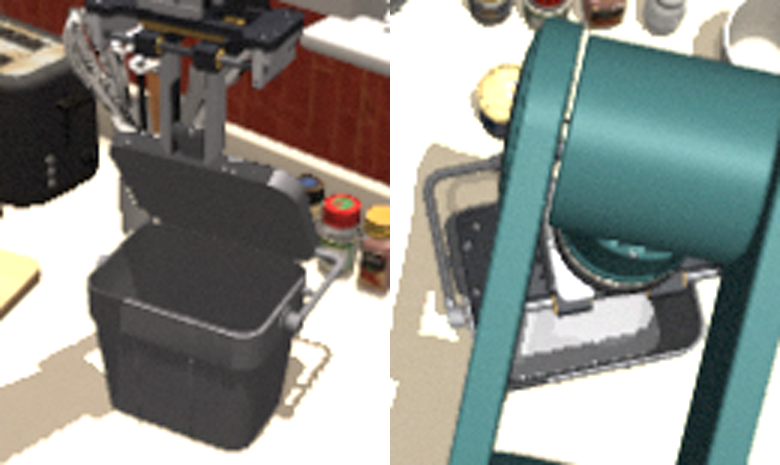

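Lid is held open, angle from the grasp point ≈ 59.9°. I'll check that the handle arm, (290,320)→(345,258) in the side crop, is level, then hand in.

```bash
python3 - <<'E'
from h import *
c=robot.get_calibration("side")
for u,z in((0,.143),(.122,.143),(.117,.179)):
    X=np.r_[C+U*u-V*.107,z];q=c["R"]@X+c["t"];print(((c["fx"]*q[0]/q[2]+c["cx"]-230)*3,(c["fy"]*q[1]/q[2]+c["cy"]-110)*3))
E
```

```text
(np.float64(291.5213003173338), np.float64(322.4858175106755))
(np.float64(341.47719469608205), np.float64(259.13801845758485))
(np.float64(342.50080826693244), np.float64(231.88246114269143))
```

The arm matches the home projection (341,259); an untrapped handle would end at about row 232.

```bash
python3 -c "
from bench import robot;print(robot.close_job())"
```

```text
the job is handed in; nothing more can be done
None
```

The caddy's handle is home behind the lid, the arm is holding the lid open by its tab at about 60° (measured 59.9°), and the job was handed in at about 10.5 s; the gripper touched only the handle and the tab.

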